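# Put the balance check weights back in their own cases

## Robot

A 6-joint arm with a two-finger parallel gripper is mounted at the origin on the work surface. World frame = base frame: x ahead of the robot, y to its left, z up, the work surface at z = 0. Lengths are in m, angles in degrees, forces in N, time in s.
With the tool pointing down it reaches from about 0.4 to 0.925 m from the base axis. Payload 3.4 kg.
Tool frame: the origin (TCP) lies on the centre line of the jaws, within the pads' length; the fingertips stand 17 mm ahead of it and the grasp point (between the pads) lies 2 mm behind it; z points along the fingers, y is the line along which they close (so a half turn about z gives the same grasp; the last joint's range is limited). The gripper opens to 85 mm and grips with 20 to 120 N. Pads are 22 mm wide; open, the fingers measure 114 mm over their backs; the gripper's body (76 mm by 85 mm) begins 54 mm behind the grasp point. The pads swing forward as they close: fully open they stand 13 mm farther back than shut.
Start: joints at [-79.269, 17.578, 86.31, -0, 76.112, -4.211], TCP at [0.148, -0.556, 0.248] pointing down, gripper open.
Joint ranges: [-179.03, 179.03], [-60, 130.46], [8.19, 133.38], [-81.62, 261.62], [5.75, 156.47], [-153.77, 153.77]. Speed limits (degrees/s): [147.25, 147.25, 180, 180, 180, 180].

## Interface

Orientations are given as a 3x3 rotation matrix whose columns are the frame's x, y, z axes.
In Python, from cell import state, optics, bot, models gives the robot as it stands.
- The arm moves only by the tool advance, called after ">>>" as a command line: name --argument value ..., lists and objects as JSON in quotes. Schema: {"type":"object","properties":{"deltas":{"type":"array","items":{"type":"array","items":{"type":"array","items":{"type":"number"},"minItems":6,"maxItems":6},"minItems":1,"maxItems":20},"minItems":1,"maxItems":1},"aperture":{"type":"number"},"only":{"type":"string"},"quiet":{"type":"boolean"},"lines":{"type":"string"}},"required":["deltas"],"additionalProperties":false}. deltas is a list that holds a single list of rows (three levels of brackets), with 1 to 20 rows, each of 6 numbers: dx, dy, dz in normalised numbers (1 is 0.75 m), then a rotation vector rx, ry, rz in a scale on which 1.0 is 120 degrees; each row is the pose to reach, as a shift and turn from the pose commanded when the call began, along the tool's axes at that moment; what a row does not reach only later rows make up. A row lasts 1/10 s, in which the tool goes at most 0.05 m and 8.59 degrees, less where a joint would pass 70% of its speed; a pose out of reach is approached as far as the arm can. aperture is the finger opening in m, set as the call begins (left out keeps the last). The fingers move at their own pace and stop on an object; the grip force is fixed at half the most. Time passes only in rows, so rows that do not move let the fingers close. The tool returns the time, the measured TCP pose, the force, the opening and the grip force at its end. only (a regular expression) keeps the lines of the reply that match it, lines (a string "A,B") keeps lines A to B, and quiet returns only ok. No shift or turn number may pass 1 either way. Input that does not fit is refused with a message, and nothing moves.
- state(): the state, without advancing time (a new reading comes with each control period).
- optics.grab_frame(name): name is "side" or "top"; returns the picture (420x560x3 uint8, red, green, blue); there is no depth.
- optics.camera_params(name): a dict with "fx", "fy", "cx", "cy" (pixels), "dist_coeffs" ([k1, k2, p1, p2, k3] as OpenCV has them; the pictures are not rectified), "R" (3x3) and "t" (3): a world point X has camera coordinates R X + t. Camera axes: x right, y down, z forward; pixel columns grow to the right and rows downward; lengths in m; the calibration is good to about 2 mm. A picture is of the moment at which its call begins. camera_params takes no time and is no camera call.
- bot.sign_off(): hands the job in; it is judged then, once.
Trained networks look in the newest picture that a camera, given by its name, has taken for a name from the list of things; names that differ only in an ending like _2 or _b are one class to them, and where a whole thing is asked for, a point or a joint stands for the part that bears it (a point fixed in the world has none). Each returns a list of dicts, best first, with "score" (0 to 1); they miss things now and then, are a little off and sometimes report something else, mostly with a low value. They report only what shows in the picture. A call takes as long as a camera call. They do not tell look-alikes from the thing itself.
- models.boxes_of(camera, query): "xyz" ([x, y, z] in m, in world coordinates, good to about 4 mm: the middle of the surface that is visible of it).
- models.silhouettes(camera, query): "region" (420x560 bool, what is visible of it).
The state is a dict: "clock": time; "q": joint angles; "joint_velocities": joint speeds; "joint_efforts": joint torques, N m; "tool_pos": TCP position; "tcp_rot": TCP orientation; "contact_force": force on the tool from outside, world axes, zero at the start; "torque": the same for the moment, N m; "width": finger opening in m; "finger_force": force on a finger pad.
Only numpy, scipy, OpenCV 4.12 (cv2) and the standard library are available. Lean on these libraries where they do the work, as an engineer would, in place of code of your own. Each camera call takes 0.05 s, during which the arm holds its last target. There are 200 camera calls.

## Task

The daily check of the balance is finished: put each of the four steel check weights back into its own case, the one whose round well is made for its size, standing upright, knob up, and fully down on the floor of the well. Lower each weight in gently, never drop it, and do not shift or tip the beaker and the jar that stand among the cases. The lids stay open for the pharmacist's count.

Things in the scene. Friction and masses are not known exactly. Their poses are not given: they have to be found in the camera images.
- weight_500g: The largest of four stainless steel check weights (about 500 g): a plain upright cylinder 38 mm in diameter and 47 mm tall with a narrower round knob on top, 65 mm tall in all. Stands upright on a 3 mm thick black rubber mat on the counter. Origin: centre of its underside; z up along its axis.
- weight_200g: The second largest of four stainless steel check weights (about 200 g): a plain upright cylinder 28 mm in diameter and 36 mm tall with a narrower round knob on top, 50 mm tall in all. Stands upright on a 3 mm thick black rubber mat on the counter. Origin: centre of its underside; z up along its axis.
- weight_100g: The second smallest of four stainless steel check weights (about 100 g): a plain upright cylinder 22 mm in diameter and 29 mm tall with a narrower round knob on top, 40 mm tall in all. Stands upright on a 3 mm thick black rubber mat on the counter. Origin: centre of its underside; z up along its axis.
- weight_50g: The smallest of four stainless steel check weights (about 50 g): a plain upright cylinder 18 mm in diameter and 23 mm tall with a narrower round knob on top, 32 mm tall in all. Stands upright on a 3 mm thick black rubber mat on the counter. Origin: centre of its underside; z up along its axis.
- case_500g: Fixed wooden case of the 38 mm weight, the largest of four: a block 78 mm square, 38 mm tall, with a round well in its top, 46 mm wide (mouth bevelled 3 mm more all round), 32 mm deep, flat black floor 6 mm above the counter. Its hollow lid, as wide and tall as the block, lies folded back against the block's far side (case +x). Origin: on the well's axis, at the block's underside; z up.
- case_200g: Fixed wooden case of the 28 mm weight, the second largest of four: a block 62 mm square, 30 mm tall, with a round well in its top, 36 mm wide (mouth bevelled 3 mm more all round), 24 mm deep, flat black floor 6 mm above the counter. Its hollow lid, as wide and tall as the block, lies folded back against the block's far side (case +x). Origin: on the well's axis, at the block's underside; z up.
- case_100g: Fixed wooden case of the 22 mm weight, the second smallest of four: a block 50 mm square, 27 mm tall, with a round well in its top, 30 mm wide (mouth bevelled 3 mm more all round), 18 mm deep, flat black floor 9 mm above the counter. Its hollow lid, as wide and tall as the block, lies folded back against the block's far side (case +x). Origin: on the well's axis, at the block's underside; z up.
- case_50g: Fixed wooden case of the 18 mm weight, the smallest of four: a block 40 mm square, 23 mm tall, with a round well in its top, 26 mm wide (mouth bevelled 3 mm more all round), 13 mm deep, flat black floor 10 mm above the counter. Its hollow lid, as wide and tall as the block, lies folded back against the block's far side (case +x). Origin: on the well's axis, at the block's underside; z up.
- beaker: Bystander: an empty clear glass beaker, 70 mm in diameter and 95 mm tall, standing loose in the row of cases. Origin: centre of its underside; z up.
- capsule_jar: Bystander: a closed amber jar with a white cap, 60 mm in diameter and 85 mm tall, standing loose in the row of cases. Origin: centre of its underside; z up.
There are look-alikes about, which are no part of the job. Leave any brown or purple look-alike of the weight_100g alone.

How it is judged:
By the outcome, as a careful person would: the job done as asked, in the order asked, and still so for the second after the job is handed in, with the robot touching nothing.
It also fails if it takes over 102 s, if anything falls off the work surface, if the arm or the gripper's body presses on something with over 40 N, if the wrist force passes 120 N, or if a joint passes its speed limit or range.

## Working session

There is one attempt and no reset: what is moved stays moved. The work goes in short steps, Python scripts to look and compute and a tool call to move; the robot and the scene stay as the last step left them, time stands still between calls to the robot, and variables do not carry over. Pictures are saved under pics/ and viewed, at most 15 in all, crops included, and the job is handed in when it is done.

```bash
mkdir -p pics; ls
```

Run:
```python
from cell import state, optics, bot, models
import cv2, numpy as np
for c in ("top","side"):
    im=optics.grab_frame(c); cv2.imwrite(f"pics/{c}0.png",im[:,:,::-1])
    p=optics.camera_params(c); print(c,{k:np.round(v,4).tolist() for k,v in p.items()})
s=state(); print(s["clock"],s["tool_pos"],np.round(s["tcp_rot"],3).tolist(),s["width"])
```

```text
pics
top {'fx': 460.7629, 'fy': 460.7629, 'cx': 284.4314, 'cy': 213.8945, 'dist_coeffs': [-0.1464, 0.0, 0.0, 0.0, 0.0], 'R': [[-0.0292, -0.9994, 0.0161], [-0.9835, 0.0259, -0.1789], [0.1784, -0.0211, -0.9837]], 't': [-0.0003, 0.5223, 1.0637]}
side {'fx': 519.361, 'fy': 519.361, 'cx': 276.7921, 'cy': 208.1108, 'dist_coeffs': [0.0339, 0.0, 0.0, 0.0, 0.0], 'R': [[0.9227, -0.3852, -0.0166], [-0.2903, -0.6658, -0.6874], [0.2537, 0.6391, -0.7261]], 't': [-0.4794, 0.1935, 0.9655]}
0.1 [ 0.1481294  -0.55498899  0.24746845] [[0.966, 0.258, -0.0], [0.258, -0.966, 0.002], [0.0, -0.002, -1.0]] 0.08542651582282944
```

View pics/top0.png

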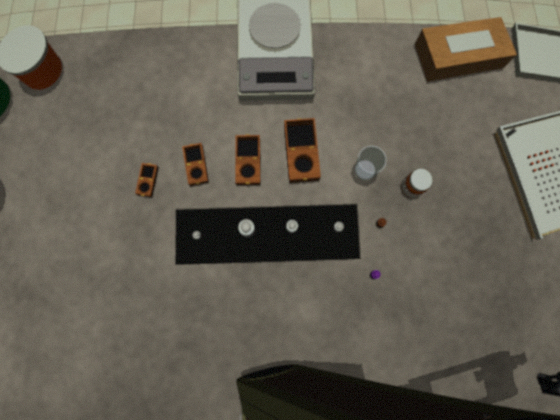

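View pics/side0.png

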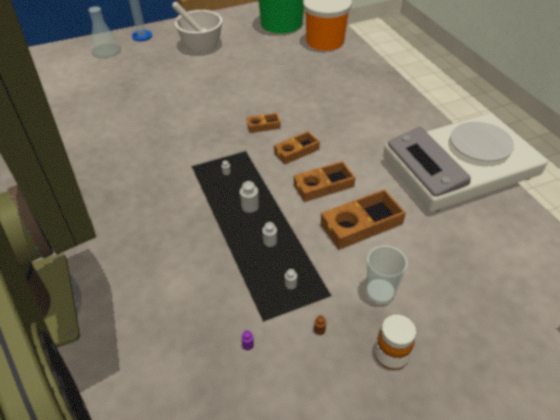

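Run:
```python
from cell import models,state
import numpy as np
for n in ("weight_500g","weight_200g","weight_100g","weight_50g","case_500g","case_200g","case_100g","case_50g","beaker","capsule_jar"):
  for c in ("top","side"):
    if n[0] in "bc" and c=="side" and n!="beaker" and n!="capsule_jar": pass
    for d in models.boxes_of(c,n)[:5]: print(n,c,round(d["score"],2),np.round(d["xyz"],3).tolist())
print(state()["clock"])
```

```text
weight_500g top 0.6 [0.486, 0.076, 0.05]
weight_500g top 0.48 [0.478, 0.206, 0.025]
weight_500g side 0.75 [0.49, 0.07, 0.049]
weight_500g side 0.74 [0.664, 0.073, 0.019]
weight_200g top 0.4 [0.495, -0.027, 0.035]
weight_200g side 0.61 [0.493, -0.038, 0.034]
weight_100g top 0.67 [0.58, -0.332, 0.085]
weight_100g top 0.59 [0.488, -0.144, 0.027]
weight_100g top 0.53 [0.37, -0.222, 0.027]
weight_100g top 0.41 [0.494, -0.248, 0.031]
weight_100g side 0.64 [0.492, -0.254, 0.03]
weight_100g side 0.55 [0.486, -0.153, 0.033]
weight_100g side 0.52 [0.373, -0.241, 0.029]
case_500g top 0.67 [0.648, -0.228, 0.054]
case_500g top 0.57 [0.685, -0.06, 0.026]
case_500g side 0.6 [0.675, -0.065, 0.028]
case_200g top 0.59 [0.663, 0.076, 0.028]
case_200g side 0.7 [0.662, 0.074, 0.022]
case_100g side 0.62 [0.657, 0.206, 0.021]
case_50g top 0.87 [0.621, 0.335, 0.02]
case_50g side 0.95 [0.62, 0.325, 0.016]
beaker top 0.91 [0.649, -0.232, 0.056]
beaker side 0.63 [0.638, -0.231, 0.064]
capsule_jar top 0.94 [0.582, -0.335, 0.085]
capsule_jar top 0.63 [0.487, -0.145, 0.03]
capsule_jar side 0.73 [0.582, -0.354, 0.072]
capsule_jar side 0.72 [0.484, -0.15, 0.033]
1.1
```

Top view: the weights stand on the mat at about (196,236) 50g, (246,228) 500g, (292,226) 200g and (339,227) 100g. The look-alikes are brown at (381,222) and purple at (376,274). The cases sit at (147,180), (196,165), (248,160) and (303,150), with the beaker at (370,160) and the jar at (419,182). The side view agrees. Next I'll enlarge crops for precise fitting.

Run:
```python
import cv2,numpy as np
a=cv2.imread("pics/top0.png")[110:275,125:385]; b=cv2.imread("pics/side0.png")[100:310,185:415]
cv2.imwrite("pics/crop_t.png",cv2.resize(a,None,fx=3,fy=3,interpolation=cv2.INTER_CUBIC))
cv2.imwrite("pics/crop_s.png",cv2.resize(b,None,fx=2.8,fy=2.8,interpolation=cv2.INTER_CUBIC))
```

```text
(no output)
```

View pics/crop_t.png

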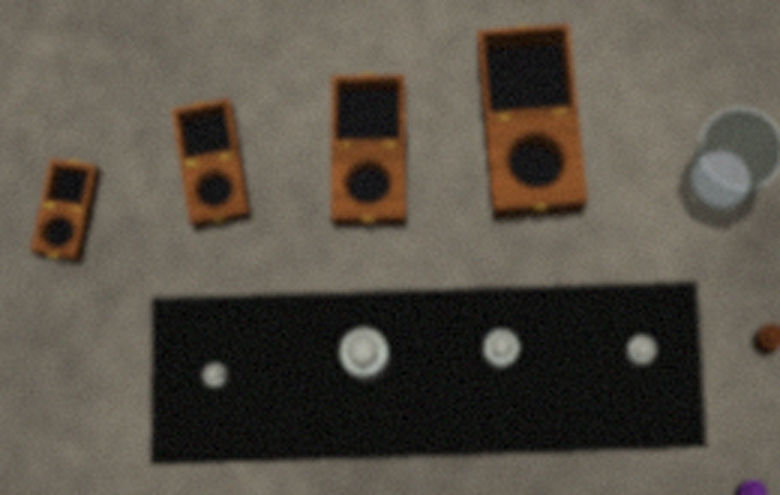

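View pics/crop_s.png

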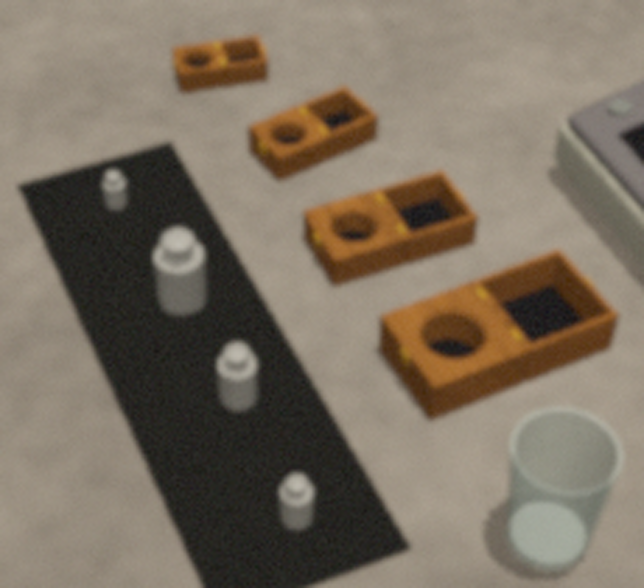

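The crops show sharp wood outlines for the cases and bright weights on the black mat, so fitting model silhouettes in both cameras should work.

Create fit.py:
```python
import cv2,numpy as np
from scipy.optimize import minimize
from cell import optics
P={c:optics.camera_params(c) for c in ("top","side")}
W={"500":(.019,.047,.065),"200":(.014,.036,.050),"100":(.011,.029,.040),"50":(.009,.023,.032)}
C={"500":(.078,.038),"200":(.062,.030),"100":(.050,.027),"50":(.040,.023)}
def proj(c,X):
    p=P[c];K=np.array([[p["fx"],0,p["cx"]],[0,p["fy"],p["cy"]],[0,0,1.]])
    return cv2.projectPoints(np.float64(X),cv2.Rodrigues(np.array(p["R"]))[0],np.float64(p["t"]),K,np.float64(p["dist_coeffs"]))[0][:,0]
def cyl(r,z0,z1):
    a=np.linspace(0,2*np.pi,48,endpoint=False);q=np.c_[r*np.cos(a),r*np.sin(a)]
    return np.r_[np.c_[q,0*a+z0],np.c_[q,0*a+z1]]
def hulls(kind,n,v,z):
    if kind=="w":
        r,h,H=W[n]; Xs=[cyl(r,0,h),cyl(.55*r,h,H)]; return [X+[v[0],v[1],z] for X in Xs]
    L,h=C[n]; c,s=np.cos(v[2]),np.sin(v[2])
    X=np.array([[x,y,zz] for x in(-L/2,1.5*L) for y in(-L/2,L/2) for zz in(0,h)])
    return [X@np.array([[c,s,0],[-s,c,0],[0,0,1]])+[v[0],v[1],0]]
def render(c,hs,x0,y0,w,h,S=8):
    m=np.zeros((h*S,w*S),np.uint8)
    for X in hs:
        u=(proj(c,X)-[x0,y0]+.5)*S-.5
        cv2.fillConvexPoly(m,np.round(cv2.convexHull(np.float32(u))*16).astype(np.int32),255,shift=4)
    return cv2.GaussianBlur(cv2.resize(m,(w,h),interpolation=cv2.INTER_AREA).astype(np.float32)/255,(0,0),.8)
def soft(img,kind):
    f=img.astype(np.float32)
    if kind=="w": s=f.mean(2); return s
    return f[:,:,0]-f[:,:,2]            # red minus blue: wood
def fit(imgs,kind,n,v0,z=.003,cams=("top","side"),iters=2):
    v0=np.array(v0,float)
    D=[]
    for c in cams:
        u=np.vstack([proj(c,X) for X in hulls(kind,n,v0,z)]);x0,y0=(u.min(0)-7).astype(int);x1,y1=(u.max(0)+8).astype(int)
        g=soft(imgs[c],kind)[y0:y1,x0:x1]
        if kind=="c":
            m=(g>np.percentile(g,90)*.5).astype(np.uint8);k=cv2.findContours(m,0,2)[0];k=max(k,key=cv2.contourArea)
            t=np.zeros_like(m);cv2.drawContours(t,[k],-1,1,-1);inner=cv2.erode(t,np.ones((3,3)))
            g=np.clip(g/np.percentile(g[m>0],50),0,1.);g[inner>0]=1
        D.append((c,x0,y0,x1-x0,y1-y0,g))
    def cost(v):
        e=0
        for c,x0,y0,w,h,g in D:
            m=render(c,hulls(kind,n,v,z),x0,y0,w,h).ravel();A=np.c_[m,np.ones_like(m)]
            b,*_=np.linalg.lstsq(A,g.ravel(),rcond=None);e+=np.mean((A@b-g.ravel())**2)/g.var()
        return e
    d=np.diag([.004,.004,.05][:len(v0)]);v=v0
    for _ in range(iters):
        r=minimize(cost,v,method="Nelder-Mead",options=dict(initial_simplex=np.r_[[v],v+d],xatol=5e-5,fatol=1e-6));v=r.x
    return v,r.fun
```

Run:
```python
import cv2,numpy as np
from fit import *
im={c:cv2.imread(f"pics/{c}0.png")[:,:,::-1] for c in P}
w0={"500":(.486,.073),"200":(.492,-.033),"100":(.485,-.149),"50":(.475,.19)}
c0={"500":(.64,-.063,0.05),"200":(.632,.074,0),"100":(.63,.20,.1),"50":(.60,.33,-.15)}
for cams in (("top",),("side",),("top","side")):
  for n in w0:
    for k,v in (("w",w0[n]),("c",c0[n])):
        r,e=fit(im,k,n,v,cams=cams);print(cams,k,n,np.round(r,4),round(e,3))
```

```text
('top',) w 500 [0.4951 0.0796] 0.046
('top',) c 500 [ 0.6562 -0.0662  0.0522] 0.038
('top',) w 200 [ 0.4971 -0.0322] 0.024
('top',) c 200 [ 0.6422  0.0749 -0.0087] 0.024
('top',) w 100 [ 0.4931 -0.148 ] 0.044
('top',) c 100 [0.6408 0.2056 0.1634] 0.021
('top',) w 50 [0.4819 0.2043] 0.049
('top',) c 50 [ 0.6087  0.3391 -0.1804] 0.055
('side',) w 500 [0.4905 0.0858] 0.204
('side',) c 500 [ 0.6512 -0.0604  0.0563] 0.228
('side',) w 200 [ 0.4929 -0.0255] 0.123
('side',) c 200 [ 0.6381  0.0805 -0.0154] 0.31
('side',) w 100 [ 0.4892 -0.1412] 0.101
('side',) c 100 [0.6369 0.2098 0.1873] 0.253
('side',) w 50 [0.4781 0.21  ] 0.227
('side',) c 50 [ 0.6042  0.3425 -0.1687] 0.082
('top', 'side') w 500 [0.4921 0.081 ] 0.45
('top', 'side') c 500 [ 0.654  -0.0644  0.0549] 0.364
('top', 'side') w 200 [ 0.4944 -0.0298] 0.424
('top', 'side') c 200 [ 0.6406  0.0762 -0.0098] 0.416
('top', 'side') w 100 [ 0.4903 -0.1447] 0.471
('top', 'side') c 100 [0.639  0.2064 0.17  ] 0.36
('top', 'side') w 50 [0.4797 0.2053] 0.524
('top', 'side') c 50 [ 0.6068  0.3404 -0.172 ] 0.211
```

The two cameras differ by a constant bias of about (4.4, 5.8) mm, but the displacements from weight to case agree. I'll keep the tool orientation fixed and use the grasped weight to settle the absolute y.

Create d.py:
```python
import sys,numpy as np
from cell import state
s=state();R=np.array(s["tcp_rot"]);p=np.array(s["tool_pos"])
print("t",round(s["clock"],2),"pos",np.round(p,4),"yaw",np.round(np.degrees(np.arctan2(R[1,0],R[0,0])),2),"tilt",np.round(R[:,2],4),"F",np.round(s["contact_force"],1),"w",round(s["width"],4))
for a in sys.argv[1:]:
    t=np.array([float(x) for x in a.split(",")]);print(a,"-> tool d",np.round(R.T@(t-p),4))
```

```bash
python3 d.py .36,-.37,.22 .45,-.2,.2 .493,.082,.16 .493,.082,.054; python3 -c "
from cell import state;print(state()['q'])"
```

```text
t 1.1 pos [ 0.1482 -0.5556  0.2483] yaw 14.94 tilt [ 0. -0. -1.] F [-0.5 -0.5 -0. ] w 0.0855
.36,-.37,.22 -> tool d [ 0.2524 -0.1247  0.0283]
.45,-.2,.2 -> tool d [ 0.3832 -0.2658  0.0483]
.493,.082,.16 -> tool d [ 0.4975 -0.5271  0.0883]
.493,.082,.054 -> tool d [ 0.4975 -0.5271  0.1943]
[-7.92700924e+01  1.75778324e+01  8.63084872e+01  1.78400097e-03
  7.61124012e+01 -4.21254406e+00]
```

The rows are not in the units I measure in: shifts go in shares of 0.75 m and turns go in shares of 120 degrees. I convert before sending: -0.5271 m is -0.7028, -0.51 m is -0.68, 14.94 degrees is 0.1245.

>>> advance --deltas '[[[0.0667, -0.0333, 0.008, 0, 0, 0.025], [0.1333, -0.0667, 0.016, 0, 0, 0.05], [0.2, -0.1, 0.024, 0, 0, 0.075], [0.2667, -0.1333, 0.032, 0, 0, 0.1], [0.336, -0.1667, 0.0373, 0, 0, 0.1245], [0.4, -0.2267, 0.0453, 0, 0, 0.1245], [0.4533, -0.2933, 0.056, 0, 0, 0.1245], [0.5107, -0.3547, 0.064, 0, 0, 0.1245], [0.5333, -0.4133, 0.0733, 0, 0, 0.1245], [0.56, -0.4667, 0.0867, 0, 0, 0.1245], [0.5867, -0.52, 0.1, 0, 0, 0.1245], [0.6133, -0.5733, 0.1133, 0, 0, 0.1245], [0.64, -0.64, 0.1173, 0, 0, 0.1245], [0.6533, -0.68, 0.1173, 0, 0, 0.1245], [0.6633, -0.7028, 0.1177, 0, 0, 0.1245], [0.6633, -0.7028, 0.1177, 0, 0, 0.1245], [0.6633, -0.7028, 0.1177, 0, 0, 0.1245], [0.6633, -0.7028, 0.1177, 0, 0, 0.1245]]]'

```text
clock: 2.9
tool_pos: [0.4928, 0.0812, 0.16]
tcp_rot: [[1.0, 0.001, -0.0], [0.001, -1.0, -0.001], [-0.0, 0.001, -1.0]]
contact_force: [0.1, -0.2, 0.2]
width: 0.0852
finger_force: 0.0
```

```bash
python3 d.py .493,.082,.054
```

Run:
```python
from cell import optics
import cv2,numpy as np
a=optics.grab_frame("top")[100:300,150:350,::-1];b=optics.grab_frame("side")[60:260,130:330,::-1]
cv2.imwrite("pics/over.png",cv2.resize(np.hstack([a,b]),None,fx=2,fy=2,interpolation=cv2.INTER_CUBIC))
```

```text
t 2.9 pos [0.4928 0.0812 0.16  ] yaw 0.04 tilt [-3.e-04 -9.e-04 -1.e+00] F [ 0.1 -0.2  0.2] w 0.0852
.493,.082,.054 -> tool d [ 0.0002 -0.0009  0.106 ]
```

View pics/over.png

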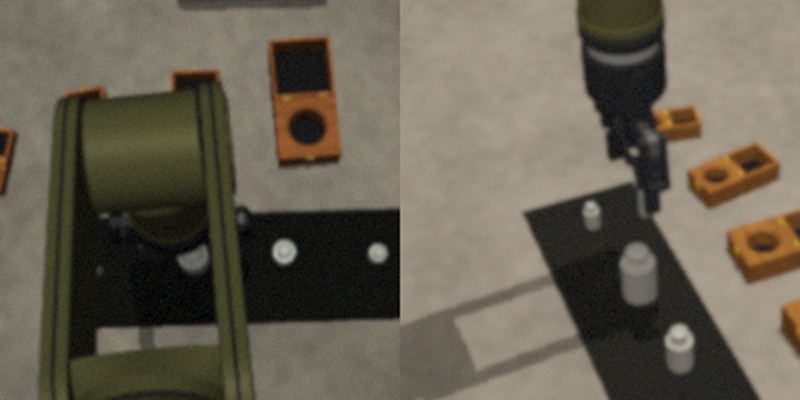

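The arm hides the 500g weight from the top camera (it shows at about (193,258) in the crop), and the side view shows the jaws straddling it from above. I'll descend and grip.

To row units: 0.106 m is 0.1413, 0.03 m is 0.04.

>>> advance --deltas '[[[0, -0.0013, 0.04, 0, 0, 0], [0, -0.0013, 0.08, 0, 0, 0], [0, -0.0013, 0.1133, 0, 0, 0], [0, -0.0013, 0.1333, 0, 0, 0], [0, -0.0013, 0.1413, 0, 0, 0], [0, -0.0013, 0.1413, 0, 0, 0], [0, -0.0013, 0.1413, 0, 0, 0]]]'

```text
clock: 3.7
tool_pos: [0.4937, 0.0822, 0.0547]
tcp_rot: [[1.0, -0.001, 0.001], [-0.001, -1.0, 0.0], [0.001, -0.0, -1.0]]
contact_force: [0.1, -0.1, -0.6]
width: 0.0852
finger_force: 0.0
```

>>> advance --deltas '[[[0, 0, 0, 0, 0, 0], [0, 0, 0, 0, 0, 0], [0, 0, 0, 0, 0, 0], [0, 0, 0, 0, 0, 0], [0, 0, 0, 0, 0, 0], [0, 0, 0, 0, 0, 0], [0, 0, 0, 0, 0, 0], [0, 0, 0, 0, 0, 0], [0, 0, 0, 0, 0, 0], [0, 0, 0, 0, 0, 0]]]' --aperture 0

```text
clock: 4.7
tool_pos: [0.4936, 0.0826, 0.055]
tcp_rot: [[1.0, 0.001, 0.002], [0.001, -1.0, -0.001], [0.002, 0.001, -1.0]]
contact_force: [-0.3, -3.1, 6.2]
width: 0.0354
finger_force: 59.1
```

Run:
```python
from cell import optics
from fit import *
im={"side":optics.grab_frame("side")}
cv2.imwrite("pics/grip500.png",cv2.resize(im["side"][80:260,150:340,::-1],None,fx=3,fy=3,interpolation=cv2.INTER_CUBIC))
```

```text
(no output)
```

View pics/grip500.png

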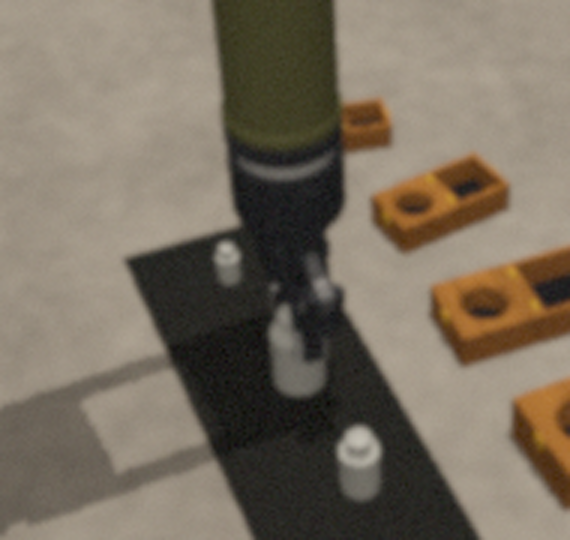

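The grip closed at 35.4 mm where I expected 38 mm, and the front finger at crop (318,320) sits right of the weight's axis at (297,350). I'll check the x offset by projection.

Run:
```python
from fit import *
from cell import state
p=np.array(state()["tool_pos"]);off=np.array([150,80])
im=cv2.imread("pics/grip500.png")
def dr(X,col):
    for u in (proj("side",X)-off+.5)*3-.5: cv2.circle(im,tuple(int(round(a)) for a in u),1,col,-1)
for nm,X in (("tip",[[p[0],p[1]-.022,.038]]),("bottom",[[p[0],p[1],.003]]),("padL",[[p[0]-.011,p[1]-.019,.045],[p[0]+.011,p[1]-.019,.045]])):
    print(nm,np.round((proj("side",X)-off)*3,0).tolist())
dr(np.vstack(hulls("w","500",[p[0],p[1]],.003)),(0,0,255))
dr(np.array([[p[0]+a,p[1]-.019,z] for a in np.linspace(-.011,.011,12) for z in (.038,.06)]),(0,255,0))
v,e=fit({"side":cv2.imread("pics/side0.png")[:,:,::-1]},"w","500",[.4905,.0858],cams=("side",));print(v)
cv2.imwrite("pics/ov.png",im)
```

```text
tip [[313.0, 361.0]]
bottom [[304.0, 375.0]]
padL [[296.0, 356.0], [325.0, 347.0]]
[0.49047945 0.08573859]
```

View pics/ov.png

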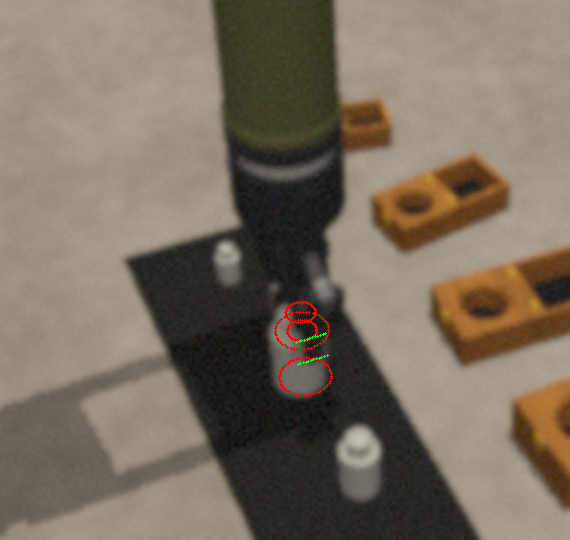

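The finger lies where predicted, and the weight appears about 3 mm toward −x within the pads, which is fine. I'll measure how far the closing shifted the weight by matching its lower part before and after.

Create shift.py:
```python
# motion of a weight's lower part between two side pictures, as world dx,dy on the mat plane
from fit import *
def shift(a,b,n,v,ztop=.02,S=8,cam="side"):
    r=W[n][0];u=proj(cam,cyl(r,.003,ztop)+[v[0],v[1],0]);x0,y0=np.floor(u.min(0)-2).astype(int);x1,y1=np.ceil(u.max(0)+3).astype(int)
    # lower part: cut above the front-bottom region
    y0=int(proj(cam,[[v[0],v[1],ztop]])[0,1])
    A=cv2.resize(a[y0:y1,x0:x1],None,fx=S,fy=S,interpolation=cv2.INTER_CUBIC);m=6
    B=cv2.resize(b[y0-m:y1+m,x0-m:x1+m],None,fx=S,fy=S,interpolation=cv2.INTER_CUBIC)
    _,sc,_,loc=cv2.minMaxLoc(cv2.matchTemplate(B,A,cv2.TM_CCOEFF_NORMED));d=np.array(loc)/S-m
    f=lambda q:proj(cam,[[q[0],q[1],.003]])[0];J=np.c_[(f([v[0]+.001,v[1]])-f(v))/.001,(f([v[0],v[1]+.001])-f(v))/.001]
    return d,np.linalg.solve(J,d),sc
```

Run:
```python
from shift import *
from cell import optics
g=lambda i:i.astype(np.float32).mean(2)
a=g(cv2.imread("pics/side0.png"));b=g(optics.grab_frame("side"))
for z in (.012,.02,.028): print(shift(a,b,"500",[.4905,.0857],z))
print(shift(a,b,"200",[.4929,-.0255],.03))
```

```text
(array([-0.25 , -0.125]), array([-0.00037053,  0.00057768]), 0.9901033043861389)
(array([-0.25 ,  0.375]), array([-0.00090759, -0.00085195]), 0.9615799784660339)
(array([-0.625,  0.75 ]), array([-0.00206759, -0.00159377]), 0.829969048500061)
(array([0., 0.]), array([ 0., -0.]), 0.9977790117263794)
```

The weight barely moved (under 1 mm), so truth is close to the camera mean and the tool travel to the case is (+0.161, −0.146). Lift and carry.

To row units: 0.161 m is 0.2147, 0.146 m is 0.1947.

>>> advance --deltas '[[[0, 0, -0.0267, 0, 0, 0], [0, 0, -0.06, 0, 0, 0], [0, 0, -0.0933, 0, 0, 0], [0.0267, 0.024, -0.0933, 0, 0, 0], [0.06, 0.0547, -0.0933, 0, 0, 0], [0.096, 0.0867, -0.0933, 0, 0, 0], [0.1333, 0.1213, -0.0933, 0, 0, 0], [0.1693, 0.1533, -0.0933, 0, 0, 0], [0.196, 0.1773, -0.0933, 0, 0, 0], [0.2093, 0.1893, -0.0933, 0, 0, 0], [0.2147, 0.1947, -0.0933, 0, 0, 0], [0.2147, 0.1947, -0.0933, 0, 0, 0], [0.2147, 0.1947, -0.0933, 0, 0, 0], [0.2147, 0.1947, -0.08, 0, 0, 0], [0.2147, 0.1947, -0.0667, 0, 0, 0], [0.2147, 0.1947, -0.06, 0, 0, 0], [0.2147, 0.1947, -0.06, 0, 0, 0], [0.2147, 0.1947, -0.06, 0, 0, 0]]]'

```text
clock: 6.6
tool_pos: [0.6538, -0.0628, 0.0986]
tcp_rot: [[1.0, 0.0, -0.001], [0.0, -1.0, 0.0], [-0.001, -0.0, -1.0]]
contact_force: [-0.3, 0.4, -5.0]
width: 0.0353
finger_force: 61.7
```

Run:
```python
from cell import optics
from fit import *
from cell import state
b=optics.grab_frame("side");cv2.imwrite("pics/side_c500.png",b[:,:,::-1])
p=np.array(state()["tool_pos"]);print(p)
x0,y0=np.int32(proj("side",[[p[0],p[1],.04]])[0])-80
im=cv2.resize(b[y0:y0+160,x0:x0+160,::-1],None,fx=3.5,fy=3.5,interpolation=cv2.INTER_CUBIC)
cv2.imwrite("pics/c500.png",im)
```

```text
[ 0.65416363 -0.06294629  0.09899858]
```

View pics/c500.png

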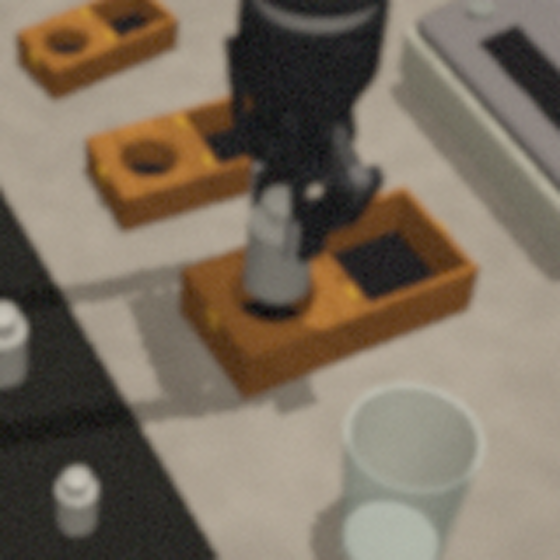

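The picture shows the weight's underside at (278,295), centred over the 500g well. I'll lower it.

To row units: 0.039 m is 0.052, 0.038 m is 0.0507.

>>> advance --deltas '[[[0, 0, 0.0093, 0, 0, 0], [0, 0, 0.0187, 0, 0, 0], [0, 0, 0.028, 0, 0, 0], [0, 0, 0.0373, 0, 0, 0], [0, 0, 0.0453, 0, 0, 0], [0, 0, 0.0507, 0, 0, 0], [0, 0, 0.052, 0, 0, 0], [0, 0, 0.052, 0, 0, 0]]]'

```text
clock: 7.45
tool_pos: [0.654, -0.063, 0.0598]
tcp_rot: [[1.0, 0.0, -0.0], [0.0, -1.0, 0.0], [-0.0, -0.0, -1.0]]
contact_force: [-0.4, 0.2, -4.5]
width: 0.0352
finger_force: 61.7
```

>>> advance --deltas '[[[0, 0, 0.0007, 0, 0, 0], [0, 0, 0.0013, 0, 0, 0], [0, 0, 0.002, 0, 0, 0], [0, 0, 0.002, 0, 0, 0], [0, 0, 0.002, 0, 0, 0]]]'

```text
clock: 7.95
tool_pos: [0.6541, -0.063, 0.0586]
tcp_rot: [[1.0, 0.0, 0.0], [0.0, -1.0, 0.0], [0.0, -0.0, -1.0]]
contact_force: [0.0, -0.3, -4.3]
width: 0.0355
finger_force: 61.7
```

To row units: 0.001 m is 0.0013, 0.0005 m is 0.0007.

>>> advance --deltas '[[[0, 0, 0.0007, 0, 0, 0], [0, 0, 0.0007, 0, 0, 0], [0, 0, 0.0013, 0, 0, 0], [0, 0, 0.0013, 0, 0, 0], [0, 0, 0.0013, 0, 0, 0]]]'

```text
clock: 8.45
tool_pos: [0.6543, -0.063, 0.0582]
tcp_rot: [[1.0, 0.0, 0.001], [0.0, -1.0, -0.0], [0.001, 0.0, -1.0]]
contact_force: [-0.6, 0.6, 2.5]
width: 0.0352
finger_force: 62.3
```

>>> advance --deltas '[[[0, 0, 0.0007, 0, 0, 0], [0, 0, 0.0007, 0, 0, 0], [0, 0, 0.0007, 0, 0, 0]]]'

```text
clock: 8.75
tool_pos: [0.6545, -0.0631, 0.0581]
tcp_rot: [[1.0, 0.0, 0.001], [0.0, -1.0, -0.0], [0.001, 0.0, -1.0]]
contact_force: [-2.0, -0.2, 5.0]
width: 0.0351
finger_force: 62.7
```

Contact at TCP z=0.058 matches the weight standing on the well floor. Release, rise and move over the 200g weight.

>>> advance --deltas '[[[0, 0, 0, 0, 0, 0], [0, 0, 0, 0, 0, 0], [0, 0, 0, 0, 0, 0], [0, 0, 0, 0, 0, 0], [0, 0, 0, 0, 0, 0], [0, 0, 0, 0, 0, 0]]]' --aperture 0.065

```text
clock: 9.35
tool_pos: [0.654, -0.063, 0.0569]
tcp_rot: [[1.0, 0.0, -0.0], [0.0, -1.0, 0.0], [-0.0, -0.0, -1.0]]
contact_force: [0.3, 0.2, 0.6]
width: 0.0648
finger_force: 0.0
```

>>> advance --deltas '[[[0, 0, -0.0267, 0, 0, 0], [0, 0, -0.0667, 0, 0, 0], [0, 0, -0.1067, 0, 0, 0], [-0.04, -0.008, -0.1067, 0, 0, 0], [-0.0933, -0.0187, -0.1067, 0, 0, 0], [-0.1467, -0.032, -0.1067, 0, 0, 0], [-0.1867, -0.0413, -0.1067, 0, 0, 0], [-0.212, -0.0453, -0.1067, 0, 0, 0], [-0.212, -0.0453, -0.1067, 0, 0, 0], [-0.212, -0.0453, -0.1067, 0, 0, 0], [-0.212, -0.0453, -0.1067, 0, 0, 0]]]'

```text
clock: 10.45
tool_pos: [0.4971, -0.0294, 0.1374]
tcp_rot: [[1.0, -0.0, 0.003], [-0.0, -1.0, -0.0], [0.003, 0.0, -1.0]]
contact_force: [0.3, 0.5, -0.8]
width: 0.065
finger_force: 0.0
```

Run:
```python
from cell import optics,state
import cv2
b=optics.grab_frame("side");cv2.imwrite("pics/side1.png",b[:,:,::-1])
cv2.imwrite("pics/after500.png",cv2.resize(b[130:330,190:420,::-1],None,fx=2.5,fy=2.5,interpolation=cv2.INTER_CUBIC))
```

```bash
python3 d.py .495,-.029,.0455
```

```text
t 10.5 pos [ 0.497  -0.0294  0.1373] yaw -0.01 tilt [ 2.1e-03 -3.0e-04 -1.0e+00] F [0.3 0.4 0.8] w 0.0651
.495,-.029,.0455 -> tool d [-0.0022 -0.0004  0.0918]
```

View pics/after500.png

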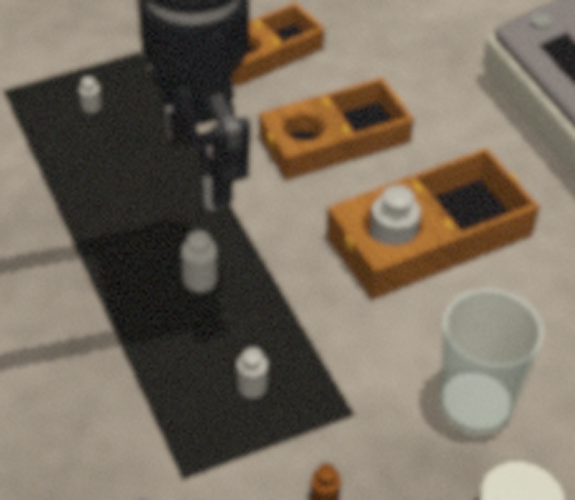

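The 500g weight sits upright in its well at crop (396,215). Next is the 200g weight.

To row units: 0.091 m is 0.1213, 0.08 m is 0.1067.

>>> advance --deltas '[[[0, 0, 0.04, 0, 0, 0], [0, 0, 0.08, 0, 0, 0], [0, 0, 0.1067, 0, 0, 0], [0, 0, 0.1213, 0, 0, 0], [0, 0, 0.1213, 0, 0, 0], [0, 0, 0.1213, 0, 0, 0], [0, 0, 0.1213, 0, 0, 0]]]'

```text
clock: 11.2
tool_pos: [0.4962, -0.0292, 0.0469]
tcp_rot: [[1.0, 0.0, 0.002], [0.0, -1.0, -0.0], [0.002, 0.0, -1.0]]
contact_force: [-0.0, 0.1, 0.5]
width: 0.0652
finger_force: 0.0
```

>>> advance --deltas '[[[0, 0, 0, 0, 0, 0], [0, 0, 0, 0, 0, 0], [0, 0, 0, 0, 0, 0], [0, 0, 0, 0, 0, 0], [0, 0, 0, 0, 0, 0], [0, 0, 0, 0, 0, 0], [0, 0, 0, 0, 0, 0], [0, 0, 0, 0, 0, 0]]]' --aperture 0

```text
clock: 12.0
tool_pos: [0.4955, -0.0292, 0.047]
tcp_rot: [[1.0, 0.0, 0.002], [0.0, -1.0, -0.0], [0.002, 0.0, -1.0]]
contact_force: [-0.6, -1.2, 6.1]
width: 0.0248
finger_force: 58.6
```

Run:
```python
from shift import *
from cell import optics
g=lambda i:i.astype(np.float32).mean(2)
a=g(cv2.imread("pics/side0.png"));b=g(optics.grab_frame("side"))
for z in (.010,.016,.022): print(shift(a,b,"200",[.4929,-.0255],z))
```

```bash
python3 d.py
```

```text
(array([-0.25,  0.75]), array([-0.00123239, -0.00166235]), 0.9618763327598572)
(array([-0.5  ,  1.125]), array([-0.00208543, -0.00239072]), 0.8894777894020081)
(array([-0.875,  1.375]), array([-0.00304887, -0.00270495]), 0.7784229516983032)
t 12.05 pos [ 0.4955 -0.0292  0.047 ] yaw 0.01 tilt [ 1.6e-03 -4.0e-04 -1.0e+00] F [-1.2 -0.8  6.2] w 0.0251
```

Carry the 200g weight to its case. The commanded shift is +0.1455 in x and +0.107 in world y.

To row units: 0.1455 m is 0.194, -0.107 m is -0.1427.

>>> advance --deltas '[[[0, 0, -0.0267, 0, 0, 0], [0, 0, -0.06, 0, 0, 0], [0, 0, -0.08, 0, 0, 0], [0.0267, -0.02, -0.08, 0, 0, 0], [0.06, -0.044, -0.08, 0, 0, 0], [0.1, -0.0733, -0.08, 0, 0, 0], [0.14, -0.1027, -0.08, 0, 0, 0], [0.1733, -0.128, -0.08, 0, 0, 0], [0.1893, -0.1387, -0.08, 0, 0, 0], [0.194, -0.1427, -0.08, 0, 0, 0], [0.194, -0.1427, -0.0667, 0, 0, 0], [0.194, -0.1427, -0.0533, 0, 0, 0], [0.194, -0.1427, -0.0467, 0, 0, 0], [0.194, -0.1427, -0.0467, 0, 0, 0], [0.194, -0.1427, -0.0467, 0, 0, 0], [0.194, -0.1427, -0.0467, 0, 0, 0]]]'

```text
clock: 13.65
tool_pos: [0.6406, 0.0777, 0.0813]
tcp_rot: [[1.0, -0.0, 0.001], [-0.0, -1.0, 0.0], [0.001, -0.0, -1.0]]
contact_force: [-0.2, -0.0, -2.1]
width: 0.0244
finger_force: 59.5
```

```bash
python3 d.py .641,.078,.05
```

Run:
```python
from cell import optics
from fit import *
from cell import state
b=optics.grab_frame("side");p=np.array(state()["tool_pos"])
x0,y0=np.int32(proj("side",[[p[0],p[1],.04]])[0])-60
cv2.imwrite("pics/c200.png",cv2.resize(b[y0:y0+120,x0:x0+120,::-1],None,fx=4,fy=4,interpolation=cv2.INTER_CUBIC))
```

```text
t 13.65 pos [0.6406 0.0777 0.0813] yaw -0.02 tilt [ 6.e-04  0.e+00 -1.e+00] F [-0.2 -0.  -2.1] w 0.0244
.641,.078,.05 -> tool d [ 0.0003 -0.0003  0.0313]
```

View pics/c200.png

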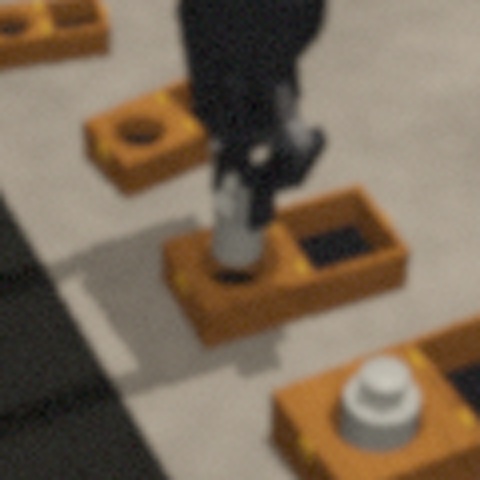

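The 200g weight hangs centred over its well, with its bottom at about (238,258). Lower it.

To row units: 0.029 m is 0.0387, 0.028 m is 0.0373.

>>> advance --deltas '[[[0, 0, 0.0093, 0, 0, 0], [0, 0, 0.0187, 0, 0, 0], [0, 0, 0.028, 0, 0, 0], [0, 0, 0.0347, 0, 0, 0], [0, 0, 0.0373, 0, 0, 0], [0, 0, 0.0387, 0, 0, 0], [0, 0, 0.0387, 0, 0, 0], [0, 0, 0.0387, 0, 0, 0]]]'

```text
clock: 14.5
tool_pos: [0.6407, 0.078, 0.0523]
tcp_rot: [[1.0, 0.0, 0.001], [0.0, -1.0, 0.0], [0.001, -0.0, -1.0]]
contact_force: [0.4, -0.8, -2.7]
width: 0.025
finger_force: 59.5
```

>>> advance --deltas '[[[0, 0, 0.0007, 0, 0, 0], [0, 0, 0.0013, 0, 0, 0], [0, 0, 0.002, 0, 0, 0], [0, 0, 0.002, 0, 0, 0], [0, 0, 0.002, 0, 0, 0]]]'

```text
clock: 15.0
tool_pos: [0.6405, 0.078, 0.0505]
tcp_rot: [[1.0, 0.0, -0.0], [0.0, -1.0, -0.0], [-0.0, 0.0, -1.0]]
contact_force: [-0.8, 0.3, -2.1]
width: 0.0247
finger_force: 59.5
```

To row units: 0.001 m is 0.0013, 0.0005 m is 0.0007.

>>> advance --deltas '[[[0, 0, 0.0007, 0, 0, 0], [0, 0, 0.0007, 0, 0, 0], [0, 0, 0.0013, 0, 0, 0], [0, 0, 0.0013, 0, 0, 0], [0, 0, 0.0013, 0, 0, 0]]]'

```text
clock: 15.5
tool_pos: [0.6407, 0.078, 0.0501]
tcp_rot: [[1.0, 0.0, 0.001], [0.0, -1.0, -0.0], [0.001, 0.0, -1.0]]
contact_force: [-1.3, -0.1, 3.7]
width: 0.0249
finger_force: 60.0
```

>>> advance --deltas '[[[0, 0, 0.0007, 0, 0, 0], [0, 0, 0.0007, 0, 0, 0], [0, 0, 0.0007, 0, 0, 0]]]'

```text
clock: 15.8
tool_pos: [0.6407, 0.078, 0.05]
tcp_rot: [[1.0, 0.0, 0.001], [0.0, -1.0, 0.0], [0.001, -0.0, -1.0]]
contact_force: [-3.2, 0.3, 7.5]
width: 0.025
finger_force: 60.6
```

>>> advance --deltas '[[[0, 0, 0, 0, 0, 0], [0, 0, 0, 0, 0, 0], [0, 0, 0, 0, 0, 0], [0, 0, 0, 0, 0, 0], [0, 0, 0, 0, 0, 0]]]' --aperture 0.055

```text
clock: 16.3
tool_pos: [0.6404, 0.078, 0.0488]
tcp_rot: [[1.0, 0.0, -0.0], [0.0, -1.0, -0.0], [-0.0, 0.0, -1.0]]
contact_force: [0.5, -0.9, -1.2]
width: 0.0551
finger_force: 0.0
```

>>> advance --deltas '[[[0, 0, -0.0267, 0, 0, 0], [0, 0, -0.0667, 0, 0, 0], [-0.0133, 0.02, -0.1067, 0, 0, 0], [-0.0467, 0.0693, -0.1067, 0, 0, 0], [-0.08, 0.12, -0.1067, 0, 0, 0], [-0.1133, 0.1693, -0.1067, 0, 0, 0], [-0.1467, 0.2187, -0.1067, 0, 0, 0], [-0.1733, 0.26, -0.1067, 0, 0, 0], [-0.1933, 0.288, -0.1067, 0, 0, 0], [-0.1993, 0.2968, -0.1067, 0, 0, 0], [-0.1993, 0.2968, -0.1067, 0, 0, 0], [-0.1993, 0.2968, -0.1067, 0, 0, 0], [-0.1993, 0.2968, -0.08, 0, 0, 0], [-0.1993, 0.2968, -0.0533, 0, 0, 0], [-0.1993, 0.2968, -0.0533, 0, 0, 0], [-0.1993, 0.2968, -0.0533, 0, 0, 0]]]'

```text
clock: 17.9
tool_pos: [0.4915, -0.1436, 0.0889]
tcp_rot: [[1.0, 0.002, -0.001], [0.002, -1.0, 0.001], [-0.001, -0.001, -1.0]]
contact_force: [0.6, 0.5, -0.4]
width: 0.0549
finger_force: 0.0
```

Run:
```python
from cell import optics,state
import cv2
b=optics.grab_frame("side");cv2.imwrite("pics/side2.png",b[:,:,::-1])
cv2.imwrite("pics/after200.png",cv2.resize(b[130:330,190:420,::-1],None,fx=2.5,fy=2.5,interpolation=cv2.INTER_CUBIC))
```

```bash
python3 d.py .4912,-.1446,.0395
```

```text
t 17.95 pos [ 0.492  -0.144   0.0894] yaw 0.08 tilt [ 6.e-04 -1.e-04 -1.e+00] F [-0.3 -0.4  0.1] w 0.0549
.4912,-.1446,.0395 -> tool d [-0.0008  0.0006  0.0499]
```

View pics/after200.png

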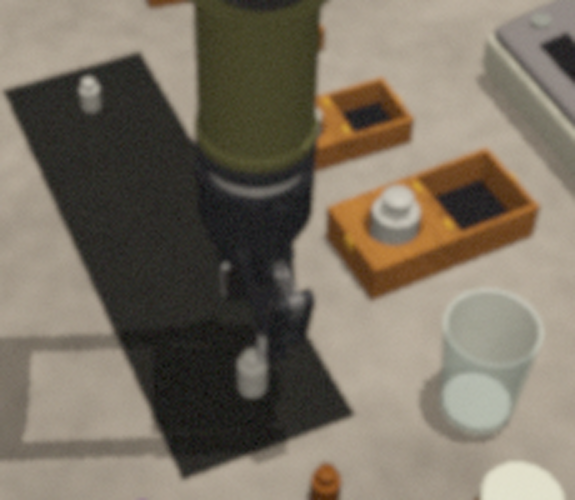

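The 100g weight is between the jaws at crop (252,372), and the 500g weight is still well seated. Descend and grip.

The rows are not in the units I measure in: shifts go in shares of 0.75 m and turns go in shares of 120 degrees. I convert before sending: 0.0495 m is 0.066, 0.042 m is 0.056.

>>> advance --deltas '[[[0, 0, 0.0333, 0, 0, 0], [0, 0, 0.056, 0, 0, 0], [0, 0, 0.066, 0, 0, 0], [0, 0, 0.066, 0, 0, 0], [0, 0, 0.066, 0, 0, 0], [0, 0, 0.066, 0, 0, 0]]]'

```text
clock: 18.55
tool_pos: [0.4919, -0.1449, 0.0405]
tcp_rot: [[1.0, 0.0, 0.002], [0.0, -1.0, -0.001], [0.002, 0.001, -1.0]]
contact_force: [0.3, 0.3, 0.3]
width: 0.0553
finger_force: 0.0
```

>>> advance --deltas '[[[0, 0, 0, 0, 0, 0], [0, 0, 0, 0, 0, 0], [0, 0, 0, 0, 0, 0], [0, 0, 0, 0, 0, 0], [0, 0, 0, 0, 0, 0], [0, 0, 0, 0, 0, 0], [0, 0, 0, 0, 0, 0], [0, 0, 0, 0, 0, 0]]]' --aperture 0

```text
clock: 19.35
tool_pos: [0.4914, -0.1447, 0.0402]
tcp_rot: [[1.0, 0.0, 0.001], [0.0, -1.0, -0.0], [0.001, 0.0, -1.0]]
contact_force: [-0.3, 1.5, 5.5]
width: 0.0187
finger_force: 58.5
```

```bash
python3 d.py .6389,.2075,.0455
```

```text
t 19.35 pos [ 0.4914 -0.1447  0.0402] yaw 0.0 tilt [ 1.1e-03 -3.0e-04 -1.0e+00] F [-0.3  1.5  5.5] w 0.0187
.6389,.2075,.0455 -> tool d [ 0.1475 -0.3522 -0.0052]
```

To row units: -0.3522 m is -0.4696, -0.07 m is -0.0933.

>>> advance --deltas '[[[0, 0, -0.0267, 0, 0, 0], [0, 0, -0.06, 0, 0, 0], [0.004, -0.008, -0.0933, 0, 0, 0], [0.02, -0.0453, -0.0933, 0, 0, 0], [0.04, -0.0933, -0.0933, 0, 0, 0], [0.0613, -0.1467, -0.0933, 0, 0, 0], [0.084, -0.2, -0.0933, 0, 0, 0], [0.1067, -0.2533, -0.0933, 0, 0, 0], [0.128, -0.3067, -0.0933, 0, 0, 0], [0.1507, -0.36, -0.0933, 0, 0, 0], [0.1733, -0.4133, -0.0933, 0, 0, 0], [0.188, -0.4493, -0.0933, 0, 0, 0], [0.1947, -0.4653, -0.0933, 0, 0, 0], [0.1967, -0.4696, -0.08, 0, 0, 0], [0.1967, -0.4696, -0.0667, 0, 0, 0], [0.1967, -0.4696, -0.0533, 0, 0, 0], [0.1967, -0.4696, -0.0467, 0, 0, 0], [0.1967, -0.4696, -0.0467, 0, 0, 0], [0.1967, -0.4696, -0.0467, 0, 0, 0], [0.1967, -0.4696, -0.0467, 0, 0, 0]]]'

```text
clock: 21.35
tool_pos: [0.6389, 0.2073, 0.075]
tcp_rot: [[1.0, -0.001, 0.001], [-0.001, -1.0, 0.0], [0.001, -0.0, -1.0]]
contact_force: [-0.6, 0.5, -0.3]
width: 0.0184
finger_force: 58.9
```

```bash
python3 d.py .6389,.2075,.0455
```

Run:
```python
from cell import optics
from fit import *
from cell import state
b=optics.grab_frame("side");p=np.array(state()["tool_pos"])
x0,y0=np.int32(proj("side",[[p[0],p[1],.04]])[0])-[50,50]
cv2.imwrite("pics/c100.png",cv2.resize(b[y0:y0+120,x0:x0+120,::-1],None,fx=5,fy=5,interpolation=cv2.INTER_CUBIC))
```

```text
t 21.35 pos [0.6389 0.2073 0.075 ] yaw -0.03 tilt [ 9.e-04  2.e-04 -1.e+00] F [-0.6  0.5 -0.3] w 0.0184
.6389,.2075,.0455 -> tool d [-0.     -0.0002  0.0295]
```

View pics/c100.png

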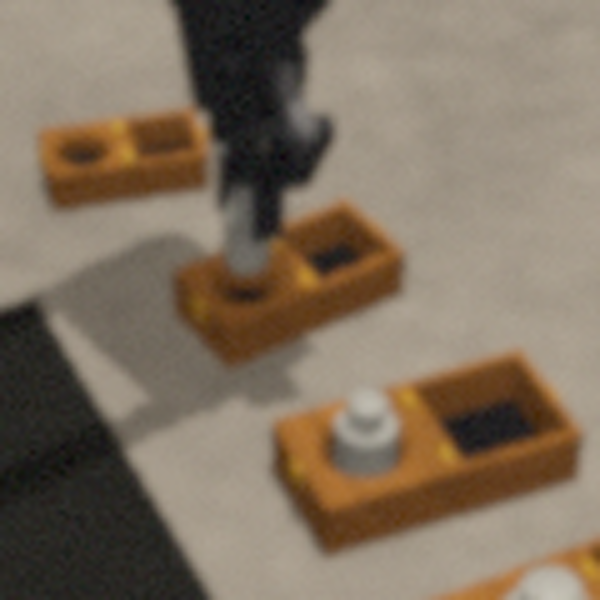

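The 200g weight is seated at (366,440), and the 100g weight hangs above its well at (247,275). Lower it.

To row units: 0.0275 m is 0.0367, 0.027 m is 0.036.

>>> advance --deltas '[[[0, 0, 0.0093, 0, 0, 0], [0, 0, 0.0187, 0, 0, 0], [0, 0, 0.0267, 0, 0, 0], [0, 0, 0.0333, 0, 0, 0], [0, 0, 0.036, 0, 0, 0], [0, 0, 0.0367, 0, 0, 0], [0, 0, 0.0367, 0, 0, 0], [0, 0, 0.0367, 0, 0, 0]]]'

```text
clock: 22.2
tool_pos: [0.6387, 0.2077, 0.0472]
tcp_rot: [[1.0, 0.0, 0.0], [0.0, -1.0, 0.0], [0.0, -0.0, -1.0]]
contact_force: [-0.1, 0.5, -2.1]
width: 0.019
finger_force: 59.0
```

>>> advance --deltas '[[[0, 0, 0.0007, 0, 0, 0], [0, 0, 0.0013, 0, 0, 0], [0, 0, 0.002, 0, 0, 0], [0, 0, 0.002, 0, 0, 0], [0, 0, 0.002, 0, 0, 0]]]'

```text
clock: 22.7
tool_pos: [0.6388, 0.2077, 0.0463]
tcp_rot: [[1.0, 0.0, 0.001], [0.0, -1.0, 0.0], [0.001, -0.0, -1.0]]
contact_force: [-0.4, -0.6, 6.1]
width: 0.0187
finger_force: 59.5
```

To row units: 0.001 m is 0.0013, 0.0005 m is 0.0007.

>>> advance --deltas '[[[0, 0, 0.0007, 0, 0, 0], [0, 0, 0.0007, 0, 0, 0], [0, 0, 0.0013, 0, 0, 0], [0, 0, 0.0013, 0, 0, 0], [0, 0, 0.0013, 0, 0, 0]]]'

```text
clock: 23.2
tool_pos: [0.639, 0.2077, 0.0462]
tcp_rot: [[1.0, 0.0, 0.002], [0.0, -1.0, 0.0], [0.002, -0.0, -1.0]]
contact_force: [-2.4, -0.7, 10.1]
width: 0.019
finger_force: 60.2
```

It is seated at z=0.0462, exactly 6 mm above the grasp height. Release and move to the 50g weight.

>>> advance --deltas '[[[0, 0, 0, 0, 0, 0], [0, 0, 0, 0, 0, 0], [0, 0, 0, 0, 0, 0], [0, 0, 0, 0, 0, 0], [0, 0, 0, 0, 0, 0]]]' --aperture 0.05

```text
clock: 23.7
tool_pos: [0.6383, 0.2076, 0.0441]
tcp_rot: [[1.0, 0.0, -0.001], [0.0, -1.0, -0.0], [-0.001, 0.0, -1.0]]
contact_force: [0.5, -0.3, -1.1]
width: 0.0499
finger_force: 0.0
```

>>> advance --deltas '[[[0, 0, -0.0267, 0, 0, 0], [0, 0, -0.0667, 0, 0, 0], [-0.0267, 0, -0.0933, 0, 0, 0], [-0.0733, 0, -0.0933, 0, 0, 0], [-0.12, 0, -0.0933, 0, 0, 0], [-0.1667, 0, -0.0933, 0, 0, 0], [-0.2, 0, -0.0933, 0, 0, 0], [-0.212, 0, -0.0933, 0, 0, 0], [-0.212, 0, -0.08, 0, 0, 0], [-0.212, 0, -0.0533, 0, 0, 0], [-0.212, 0, -0.04, 0, 0, 0], [-0.212, 0, -0.04, 0, 0, 0], [-0.212, 0, -0.04, 0, 0, 0]]]'

```text
clock: 25.0
tool_pos: [0.4804, 0.2076, 0.074]
tcp_rot: [[1.0, -0.0, -0.0], [-0.0, -1.0, -0.0], [-0.0, 0.0, -1.0]]
contact_force: [-0.1, -0.0, -0.3]
width: 0.0499
finger_force: 0.0
```

```bash
python3 d.py .48,.2072,.0345;  python3 - <<'E'
from cell import optics,state
import cv2
b=optics.grab_frame("side");cv2.imwrite("pics/side3.png",b[:,:,::-1])
cv2.imwrite("pics/after100.png",cv2.resize(b[80:230,180:400,::-1],None,fx=3,fy=3,interpolation=cv2.INTER_CUBIC))
E
```

```text
t 25.0 pos [0.4804 0.2076 0.074 ] yaw -0.02 tilt [-4.e-04 -2.e-04 -1.e+00] F [-0.1 -0.  -0.3] w 0.0499
.48,.2072,.0345 -> tool d [-0.0004  0.0004  0.0395]
```

View pics/after100.png

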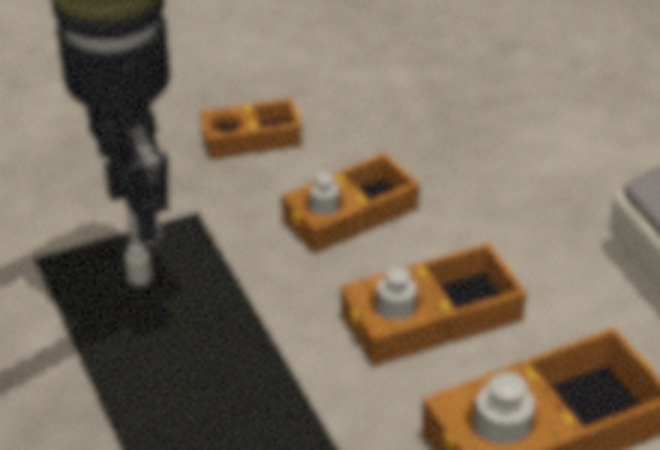

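Three weights are seated upright, at (323,195), (397,293) and (505,410), and the 50g weight is under the jaws at (138,268). Grip it.

To row units: 0.0395 m is 0.0527, 0.033 m is 0.044.

>>> advance --deltas '[[[0, 0, 0.0267, 0, 0, 0], [0, 0, 0.044, 0, 0, 0], [0, 0, 0.0527, 0, 0, 0], [0, 0, 0.0527, 0, 0, 0], [0, 0, 0.0527, 0, 0, 0], [0, 0, 0.0527, 0, 0, 0]]]'

```text
clock: 25.65
tool_pos: [0.4802, 0.2078, 0.0358]
tcp_rot: [[1.0, 0.0, 0.002], [0.0, -1.0, 0.001], [0.002, -0.001, -1.0]]
contact_force: [-1.2, -0.1, 0.2]
width: 0.05
finger_force: 0.0
```

>>> advance --deltas '[[[0, 0, 0, 0, 0, 0], [0, 0, 0, 0, 0, 0], [0, 0, 0, 0, 0, 0], [0, 0, 0, 0, 0, 0], [0, 0, 0, 0, 0, 0], [0, 0, 0, 0, 0, 0], [0, 0, 0, 0, 0, 0], [0, 0, 0, 0, 0, 0]]]' --aperture 0

```text
clock: 26.45
tool_pos: [0.4798, 0.2077, 0.0356]
tcp_rot: [[1.0, 0.0, 0.001], [0.0, -1.0, 0.0], [0.001, -0.0, -1.0]]
contact_force: [0.1, -1.1, 6.0]
width: 0.0143
finger_force: 58.5
```

```bash
python3 d.py .6065,.3408,.042
```

```text
t 26.45 pos [0.4798 0.2077 0.0356] yaw 0.01 tilt [ 9.e-04  3.e-04 -1.e+00] F [ 0.1 -1.1  6. ] w 0.0143
.6065,.3408,.042 -> tool d [ 0.1267 -0.1331 -0.0062]
```

To row units: -0.1333 m is -0.1777, 0.1265 m is 0.1687.

>>> advance --deltas '[[[0, 0, -0.0267, 0, 0, 0], [0, 0, -0.0533, 0, 0, 0], [0.008, -0.008, -0.08, 0, 0, 0], [0.0347, -0.036, -0.08, 0, 0, 0], [0.0667, -0.0707, -0.08, 0, 0, 0], [0.1013, -0.1067, -0.08, 0, 0, 0], [0.1333, -0.14, -0.08, 0, 0, 0], [0.1573, -0.1653, -0.08, 0, 0, 0], [0.1687, -0.1777, -0.08, 0, 0, 0], [0.1687, -0.1777, -0.0667, 0, 0, 0], [0.1687, -0.1777, -0.0533, 0, 0, 0], [0.1687, -0.1777, -0.0427, 0, 0, 0], [0.1687, -0.1777, -0.0427, 0, 0, 0], [0.1687, -0.1777, -0.0427, 0, 0, 0], [0.1687, -0.1777, -0.0427, 0, 0, 0]]]'

```text
clock: 27.95
tool_pos: [0.606, 0.3406, 0.0674]
tcp_rot: [[1.0, -0.0, 0.0], [-0.0, -1.0, 0.0], [0.0, -0.0, -1.0]]
contact_force: [0.3, 0.9, -0.5]
width: 0.014
finger_force: 58.6
```

```bash
python3 d.py .6065,.3408,.0426
```

Run:
```python
from cell import optics
from fit import *
from cell import state
b=optics.grab_frame("side");p=np.array(state()["tool_pos"])
x0,y0=np.int32(proj("side",[[p[0],p[1],.04]])[0])-[50,50]
cv2.imwrite("pics/c50.png",cv2.resize(b[y0:y0+100,x0:x0+100,::-1],None,fx=6,fy=6,interpolation=cv2.INTER_CUBIC))
```

```text
t 27.95 pos [0.606  0.3406 0.0674] yaw -0.02 tilt [ 5.e-04  2.e-04 -1.e+00] F [ 0.3  0.9 -0.5] w 0.014
.6065,.3408,.0426 -> tool d [ 0.0004 -0.0002  0.0248]
```

View pics/c50.png

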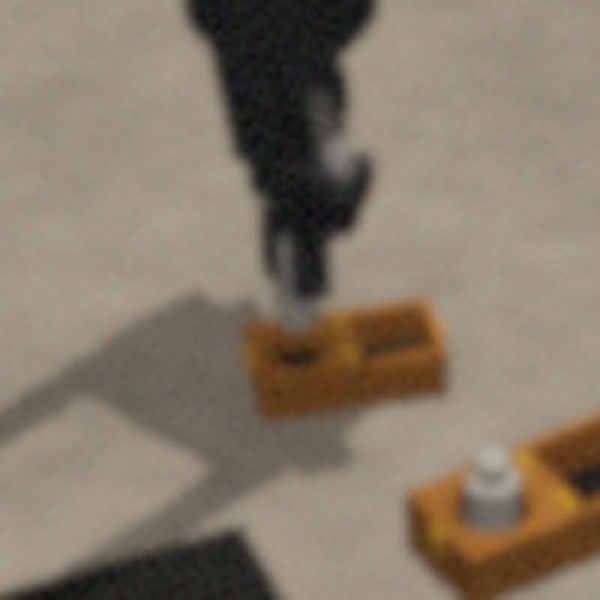

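The 50g weight's underside at (295,325) is about 12 mm above the well mouth at (298,346), so it is centred. Lower it.

To row units: 0.0225 m is 0.03, 0.021 m is 0.028.

>>> advance --deltas '[[[0, 0, 0.008, 0, 0, 0], [0, 0, 0.016, 0, 0, 0], [0, 0, 0.0227, 0, 0, 0], [0, 0, 0.028, 0, 0, 0], [0, 0, 0.03, 0, 0, 0], [0, 0, 0.03, 0, 0, 0], [0, 0, 0.03, 0, 0, 0]]]'

```text
clock: 28.7
tool_pos: [0.6061, 0.341, 0.0445]
tcp_rot: [[1.0, 0.0, 0.0], [0.0, -1.0, 0.0], [0.0, -0.0, -1.0]]
contact_force: [0.8, 0.2, -0.3]
width: 0.0142
finger_force: 58.6
```

>>> advance --deltas '[[[0, 0, 0.0007, 0, 0, 0], [0, 0, 0.0013, 0, 0, 0], [0, 0, 0.002, 0, 0, 0], [0, 0, 0.002, 0, 0, 0], [0, 0, 0.002, 0, 0, 0]]]'

```text
clock: 29.2
tool_pos: [0.606, 0.3409, 0.043]
tcp_rot: [[1.0, 0.0, 0.0], [0.0, -1.0, 0.0], [0.0, -0.0, -1.0]]
contact_force: [0.3, 0.4, -0.7]
width: 0.0141
finger_force: 58.6
```

>>> advance --deltas '[[[0, 0, 0.0007, 0, 0, 0], [0, 0, 0.0007, 0, 0, 0], [0, 0, 0.0007, 0, 0, 0], [0, 0, 0.0007, 0, 0, 0]]]'

```text
clock: 29.6
tool_pos: [0.6061, 0.3409, 0.0427]
tcp_rot: [[1.0, -0.0, 0.0], [-0.0, -1.0, 0.0], [0.0, -0.0, -1.0]]
contact_force: [0.1, -0.2, 0.7]
width: 0.0139
finger_force: 58.9
```

Contact is just starting. One half-millimetre step more, then release and retreat.

To row units: 0.0006 m is 0.0008, 0.0003 m is 0.0004.

>>> advance --deltas '[[[0, 0, 0.0004, 0, 0, 0], [0, 0, 0.0008, 0, 0, 0], [0, 0, 0.0008, 0, 0, 0], [0, 0, 0.0008, 0, 0, 0]]]'

```text
clock: 30.0
tool_pos: [0.6062, 0.3409, 0.0427]
tcp_rot: [[1.0, 0.0, 0.001], [0.0, -1.0, 0.0], [0.001, -0.0, -1.0]]
contact_force: [-0.9, -2.2, 5.0]
width: 0.014
finger_force: 59.2
```

>>> advance --deltas '[[[0, 0, 0, 0, 0, 0], [0, 0, 0, 0, 0, 0], [0, 0, 0, 0, 0, 0], [0, 0, 0, 0, 0, 0], [0, 0, 0, 0, 0, 0]]]' --aperture 0.045

```text
clock: 30.5
tool_pos: [0.6059, 0.3409, 0.0417]
tcp_rot: [[1.0, 0.0, -0.0], [0.0, -1.0, -0.0], [-0.0, 0.0, -1.0]]
contact_force: [0.3, 1.1, -0.7]
width: 0.0448
finger_force: 0.0
```

>>> advance --deltas '[[[0, 0, -0.0267, 0, 0, 0], [0, 0, -0.0667, 0, 0, 0], [0, 0, -0.12, 0, 0, 0], [-0.04, 0, -0.16, 0, 0, 0], [-0.0933, -0.0133, -0.1733, 0, 0, 0], [-0.1467, -0.04, -0.1733, 0, 0, 0], [-0.2, -0.0667, -0.1733, 0, 0, 0], [-0.2533, -0.0933, -0.1733, 0, 0, 0], [-0.2533, -0.0933, -0.1733, 0, 0, 0], [-0.2533, -0.0933, -0.1733, 0, 0, 0], [-0.2533, -0.0933, -0.1733, 0, 0, 0]]]'

```text
clock: 31.6
tool_pos: [0.417, 0.4109, 0.1721]
tcp_rot: [[1.0, 0.0, 0.001], [0.0, -1.0, 0.0], [0.001, -0.0, -1.0]]
contact_force: [0.1, 0.3, 0.9]
width: 0.045
finger_force: 0.0
```

Run:
```python
from cell import optics,state
from fit import *
for c in ("top","side"):
    cv2.imwrite(f"pics/{c}_end.png",optics.grab_frame(c)[:,:,::-1])
a=cv2.imread("pics/top_end.png")[110:240,130:440];b=cv2.imread("pics/side_end.png")[90:380,220:420]
A=cv2.resize(a,(690,289),interpolation=cv2.INTER_CUBIC);B=cv2.resize(b[:150],(690//2*1,259),interpolation=cv2.INTER_CUBIC);D=cv2.resize(b[140:],(345,259),interpolation=cv2.INTER_CUBIC)
cv2.imwrite("pics/end.png",np.vstack([A,np.hstack([B,D])]))
```

```text
(no output)
```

View pics/end.png

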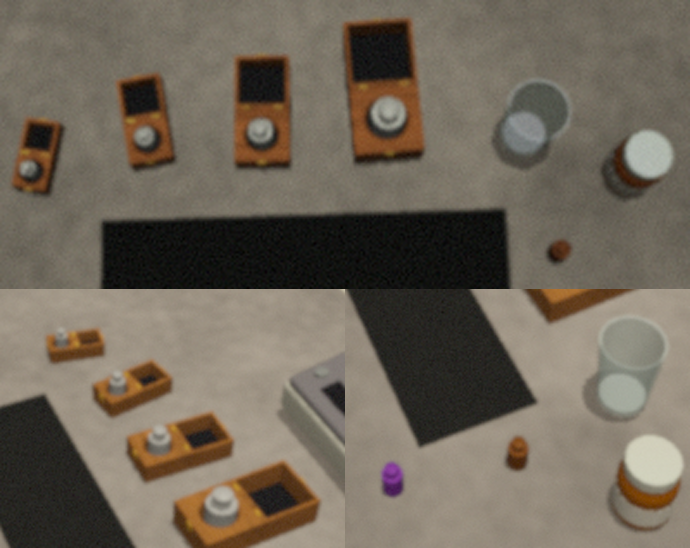

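All four weights stand upright in their wells: top row at (30,168), (146,135), (262,130) and (388,113). The beaker, jar and look-alikes have not moved.

```bash
python3 -c "
from cell import bot; print(bot.sign_off())"
```

```text
the job is handed in; nothing more can be done
None
```

All four check weights are upright and fully down in their own cases; the lids are open, the beaker, jar and look-alikes were left untouched, and the job was handed in at about 32 s.

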